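# Put the planing kit back: push blocks on their hooks, setting block in its slot

### The job

The planing is done, so put the kit away: hang each of the two push blocks by its handle, level, centred and square to the panel, on the double hook that has that block's own outline painted below it, and stand the loose aluminium setting block fully down in the holder slot that it fits. Leave everything else on the bench where it stands, including the thin block that is already in the holder.

Things in the scene. Friction and masses are not known exactly. Their poses are not given: they have to be found in the camera images.
- push_long: Long push block: plywood base 56 (x) x 156 (y) x 16 mm, rubber sole, wooden loop handle; stands flat. Origin: centre of the underside. 0.17 to 0.34 kg, balanced under its bar. The handle bar runs along y: 18 mm thick (x), 114 mm long, underside 62 mm and top 84 mm above the sole. Opening under it 86 mm (y) x 46 mm (z), centred, open along x. Either way round is right when hung.
- push_long_grip (a point): Centre of the long push block's handle bar, 73 mm above its sole; pinch the bar here across x, from above. Axes as the block.
- push_short: Short push block: like the long one, with the same handle, heights, axes and mass, but its base is only 116 mm long (y).
- push_short_grip (a point): Centre of the short push block's handle bar, 73 mm above its sole. Axes as the block.
- rack: Fixed bench rack facing -x, towards the robot: plywood foot 110 (x) x 346 (y) x 18 mm from 75 mm before the origin to 35 mm behind it, with a low batten. Carries two hook panels side by side, 85 mm left and right of its middle; which is left and which is right changes. Origin on the bench.
- panel_long: Fixed plywood panel 12 (x) x 168 (y) x 161 mm standing on the rack, top 179 mm above the bench, facing -x. Carries a double hook at its top and below it, painted grey at full size, the front view of the long push block (base 156 mm long): this is that block's own hook. Origin: centre of its lower edge.
- hook_long (a point): Seat of the long block's double hook, between its prongs, level with their top (z = 177 mm), 44 mm before the panel face. Axes as the panel. Two steel prongs 8 mm thick point to -x at y = -27 and +27 mm (46 mm gap for fingers), level from the face to 20 mm before the seat; the ends, 20 to 30 mm before, turn up 12 mm. A hung bar lies along y, centre 11 mm above this.
- panel_short: Fixed panel like panel_long with the same double hook, but the painted picture is that of the short push block (base 116 mm long).
- hook_short (a point): Seat of the short push block's double hook; same shape and sizes as hook_long. Axes as the panel.
- holder: Fixed hardwood holder 96 (x) x 110 (y) x 32 mm with three slots along x, 20 mm deep, 85 mm long, mouths widened by 3 mm chamfers: wide (35 mm, y = -32 mm, empty), middle (25 mm, y = +7 mm, empty), narrow (17 mm, y = +37 mm, holds the thin block). Origin: centre of the underside.
- slot_wide (a point): Centre of the floor of the wide slot, 12 mm above the bench: the slot that the loose setting block fits. Axes as the holder.
- setting_block: Loose aluminium setting block 80 (x) x 30 (y) x 44 (z) mm, two dark holes in its top, standing on the bench on its long edge. Origin: centre of the underside. 0.2 to 0.4 kg. Home: underside on the floor of the wide slot, x along the slot (either way round), 24 mm standing out of the holder.
- thin_block: Aluminium block 80 x 12 x 44 mm, already standing in the narrow slot; leave it there. Origin: centre of the underside.
- screw_box: Bystander: card box of screws 60 x 80 x 52 mm, loose. Origin: centre of the underside.
- masking_tape: Bystander: roll of masking tape 98 mm across, 36 mm high, loose. Origin: centre of the underside.

How it is judged (in metres and radians):
At the end, for the whole second after the job is handed in: Each push block hangs at rest on both prongs of its own outlined hook, bar within 16 mm sideways and 20 mm in/out of the seat point, 0.2 rad of parallel, 0.12 rad of level; the setting block stands in the wide slot, within 3 mm of its floor and 4 mm of its centre, upright and in line (x of push_long_grip in the frame of hook_long between -0.02 and 0.02 m and y of push_long_grip in the frame of hook_long between -0.016 and 0.016 m and z of push_long_grip in the frame of hook_long between 0.005 and 0.016 m and angle between each of push_long, push_short's own z axis and vertical below 0.12 rad and angle between the y axis of push_long and the y axis of hook_long, either way round below 0.2 rad and contact force between push_long and panel_long above 0.5 N and linear speed of each of push_long, push_short, setting_block below 0.02 m/s and angular speed of each of push_long, push_short below 0.2 rad/s and x of push_short_grip in the frame of hook_short between -0.02 and 0.02 m and y of push_short_grip in the frame of hook_short between -0.016 and 0.016 m and z of push_short_grip in the frame of hook_short between 0.005 and 0.016 m and angle between the y axis of push_short and the y axis of hook_short, either way round below 0.2 rad and contact force between push_short and panel_short above 0.5 N and horizontal distance between setting_block and slot_wide below 0.004 m and z of setting_block in the frame of slot_wide between -0.003 and 0.003 m and angle between the x axis of setting_block and the x axis of holder, either way round below 0.08 rad and angle between setting_block's own z axis and vertical below 0.06 rad); the robot touches nothing.
It fails at once if the screw box or the tape roll is pushed more than 20 mm or tipped (distance of any of screw_box, masking_tape from where it was at the start of the episode above 0.02 m or angle between any of screw_box, masking_tape's own z axis and vertical above 0.25 rad).
It fails at once if the thin block is moved more than 15 mm in the holder or out of it (distance of thin_block from where it was at the start of the episode above 0.015 m).
It also fails if it takes over 70 s, if anything falls off the work surface, if the arm or the gripper's body presses on something with over 40 N, if the wrist force passes 120 N, or if a joint passes its speed limit or range.

### The arm

A 7-joint arm with a two-finger parallel gripper is mounted at the origin on the work surface; the furniture and walls round the work are solid. World frame = base frame: x ahead of the robot, y to its left, z up, the work surface at z = 0. Lengths are in mm, angles in rad, forces in N, time in s.
With the tool pointing down it reaches from about 400 to 900 mm from the base axis. Payload 5.5 kg.
Tool frame: the origin (TCP) lies at the very end of the fingers, on their centre line; the grasp point (between the pads) lies 19 mm behind it; z points along the fingers, y is the line along which they close (so a half turn about z gives the same grasp; the last joint's range is limited). The gripper opens to 92 mm and grips with 3 to 60 N. Pads are 19 mm wide; open, the fingers measure 130 mm over their backs; the gripper's body (75 mm by 190 mm) begins 47 mm behind the grasp point.
Start: joints at [1.391, 0.501, -0.427, 1.55, 0.221, 1.138, -0.21], TCP at [278.538, -587.296, 226.729] pointing down, gripper open.
Joint ranges: [-2.88, 2.88], [-0.31, 2.03], [-1.54, 1.56], [0.2, 2.42], [-1.41, 4.55], [0.19, 2.02], [-2.57, 2.57]. Speed limits (rad/s): [2.57, 2.57, 3.14, 3.14, 3.14, 3.14, 3.14].

### API

Orientations are given as [roll, pitch, yaw] about the fixed x, y, z axes, in that order (R = Rz(yaw) Ry(pitch) Rx(roll)).
In Python, from station import r gives the robot as it stands. The module is installed in compiled form; this text tells all that it offers.
- The arm moves only by the tool apply_moves, never from a script. Its argument "motion" is a list that holds one entry, the list of rows, each a list of 7 numbers: the opening, from -1 (shut) to 1 (fully open), then the shift along the world's x, y, z in cm, then the turn, a rotation vector about the world's x, y, z in degrees. In form: [[[jaw, dx, dy, dz, ax, ay, az], ...]]. A call has 1 to 8 rows; each row shifts and turns the commanded pose from where the row before left it; what a row does not reach is not made up. A row lasts 1/10 s, in which the tool goes at most 50 mm and 8.59 degrees, less where a joint would pass 70% of its speed; a pose out of reach is approached as far as the arm can. A call is refused whole if a number of a shift passes 5 or a number of a turn 8.59, either way. A call with a gripper value outside its range is refused whole. The fingers move at their own pace and stop on an object; "grip_force" is the grip in N (left out, the last holds). Time passes only in rows, so rows that do not move let the fingers close. It gives the time, the measured TCP pose, the force, the opening and the grip force at its end, in the units of the state.
- r.get_state(): the state, without advancing time (a new reading comes with each control period).
- r.snapshot(name): name is "scene" or "top" or "wrist"; returns the picture (420x560x3 uint8, blue, green, red); there is no depth.
- r.camera_info(name): a dict with "fx", "fy", "cx", "cy" (pixels), "rvec" (rotation vector, rad) and "tvec" (3), from world to camera coordinates, as OpenCV has them; the wrist camera has in their place "hand_eye" (4x4, takes a point from camera to tool coordinates, whose origin is the TCP and whose axes are the flange's). Camera axes: x right, y down, z forward; pixel columns grow to the right and rows downward; lengths in mm; the calibration is good to about 2 mm. A picture is of the moment at which its call begins: read the wrist's pose just before it. camera_info takes no time and is no camera call.
- r.close_job(): hands the job in; it is judged then, once.
The state is a dict: "time_s": time; "qpos": joint angles; "qd": joint speeds; "effort": joint torques, N m; "eef_pos": TCP position; "tool_rot": TCP orientation; "ft_force": force on the tool from outside, world axes, zero at the start; "ft_torque": the same for the moment, N m; "opening": finger opening in mm; "grip_force": force on a finger pad.
Only numpy, scipy, OpenCV 4.12 (cv2) and the standard library are available. Lean on these libraries where they do the work, as an engineer would, in place of code of your own. Each camera call takes 0.05 s, during which the arm holds its last target. There are 200 camera calls.

## Working session

There is one attempt and no reset: what is moved stays moved. The work goes in short steps, Python scripts to look and compute and a tool call to move; the robot and the scene stay as the last step left them, time stands still between calls to the robot, and variables do not carry over. Pictures are saved under pics/ and viewed, at most 10 in all, crops included, and the job is handed in when it is done.

Besides the shell and the picture viewer there is one more tool, called in YAML: its name, and indented under it one key for each argument. apply_moves: Moves the arm, as the interface text tells. Its arguments: {"type":"object","properties":{"motion":{"type":"array"},"grip_force":{"type":"number"}},"required":["motion"]}

```bash
mkdir -p pics; python3 - <<'E'
from station import r
import cv2
s=r.get_state();print(s)
for n in("scene","top"):
    cv2.imwrite(f"pics/{n}0.png",r.snapshot(n));print(n,r.camera_info(n))
print(r.camera_info("wrist"))
E
```

```text
{'time_s': 0.0, 'qpos': array([ 1.39117122,  0.50185577, -0.42678547,  1.55144664,  0.22077579,
        1.13828447, -0.21034294]), 'qd': array([ 6.00404204e-04,  8.47029596e-05, -1.60505933e-03,  6.94330089e-04,
        1.40060151e-04,  5.18452570e-04,  4.28979012e-05]), 'effort': array([ 5.72488952e-04, -5.66601741e+01, -5.81605598e+00, -2.79117322e+01,
       -6.87042531e-02,  3.07012210e-02,  1.95709472e-04]), 'eef_pos': array([ 278.18706777, -586.68971907,  225.67426847]), 'tool_rot': array([-3.13965099e+00, -9.05334964e-05,  4.42821062e-01]), 'ft_force': array([-1.06935372, -0.07243395, -0.37380614]), 'ft_torque': array([ 0.00025576, -0.04880526,  0.0208736 ]), 'grip_force': 0.0, 'opening': 91.76991277418186}
scene {'fx': 538.73844957548, 'fy': 538.73844957548, 'cx': 277.13379994698056, 'cy': 211.6379065733158, 'rvec': array([ 2.17036741, -1.1245115 ,  0.42663866]), 'tvec': array([-244.02345417,  352.15982745, 1864.32839221])}
top {'fx': 384.99231218207916, 'fy': 384.99231218207916, 'cx': 276.2366087699021, 'cy': 207.7120131340774, 'rvec': array([ 2.1502652 , -2.18844941,  0.13872281]), 'tvec': array([   7.91754125,  453.63639407, 1207.43088938])}
{'fx': 378.58124197600716, 'fy': 378.58124197600716, 'cx': 277.5795844441465, 'cy': 208.2033144280626, 'hand_eye': array([[-7.28512309e-05, -9.58063595e-01, -2.86555652e-01,
         7.69485345e+01],
       [ 9.99999138e-01,  3.05840234e-04, -1.27676966e-03,
        -1.08125914e+00],
       [ 1.31086678e-03, -2.86555498e-01,  9.58062747e-01,
        -1.58043771e+02],
       [ 0.00000000e+00,  0.00000000e+00,  0.00000000e+00,
         1.00000000e+00]])}
```

View pics/scene0.png

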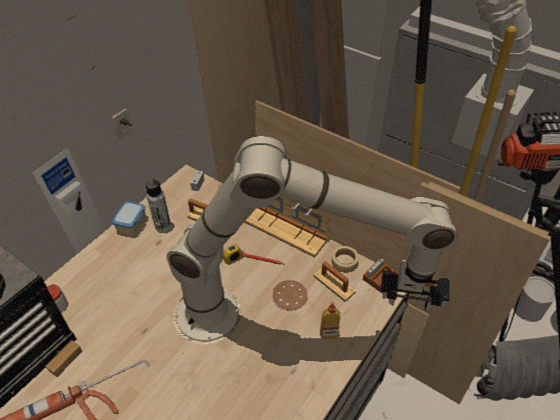

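View pics/top0.png

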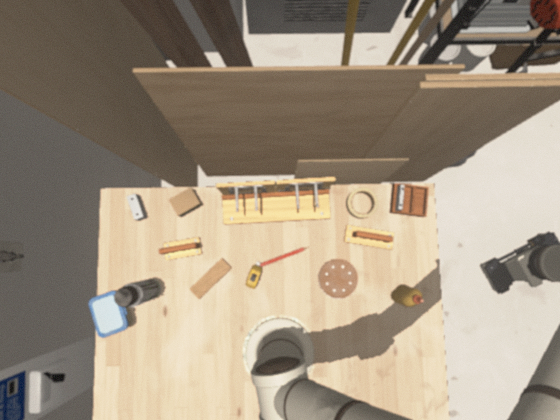

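The scene view is mostly blocked by the arm. In the top view (up is +x, left is +y) I see:

| Item | Pixel |
|---|---|
| Setting block | (137,207) |
| Screw box | (185,203) |
| Push block, left | (182,248) |
| Push block, right | (370,237) |
| Rack | (276,200) |
| Tape | (360,202) |
| Holder | (408,199) |

```bash
cat > h.py <<'E'
import numpy as np, cv2
from station import r
from scipy.spatial.transform import Rotation as R
def cam(n, st=None):
    c=r.camera_info(n); K=np.array([[c['fx'],0,c['cx']],[0,c['fy'],c['cy']],[0,0,1]])
    if n=='wrist':
        st=st or r.get_state(); T=np.eye(4); T[:3,:3]=R.from_euler('xyz',st['tool_rot']).as_matrix(); T[:3,3]=st['eef_pos']
        M=T@c['hand_eye']; return K,M[:3,:3],M[:3,3]
    Rm=cv2.Rodrigues(c['rvec'])[0]; return K,Rm.T,-Rm.T@c['tvec']
def cast(C,uv,z):
    K,Rm,p=C; uv=np.atleast_2d(np.float64(uv)); d=(Rm@np.linalg.inv(K)@np.c_[uv,np.ones(len(uv))].T).T
    return p+d*((z-p[2])/d[:,2])[:,None]
def proj(C,X):
    K,Rm,p=C; q=(K@Rm.T@(np.atleast_2d(X)-p).T).T; return q[:,:2]/q[:,2:]
E
python3 - <<'E'
from h import *
C=cam('top')
for n,uv,z in [('block',(137,207),44),('screw',(185,203),52),('left',(182,248),84),('right',(370,237),84),('tape',(360,202),36),('holder',(408,199),32),('rack ends',(222,222),18),('',(329,219),18)]:
    print(n,cast(C,uv,z).round())
im=cv2.imread('pics/top0.png')
h=cv2.cvtColor(im,cv2.COLOR_BGR2HSV)
print(C[2])
for uv in [(170,243),(200,243),(162,252),(370,237),(350,228),(250,230),(137,207)]: print(uv,h[uv[1],uv[0]])
cv2.imwrite('pics/top1.png',cv2.resize(im[165:275,110:440],None,fx=2.4,fy=2.4,interpolation=cv2.INTER_CUBIC))
E
```

```text
block [[461. 438.  44.]]
screw [[470. 286.  52.]]
left [[330. 286.  84.]]
right [[ 353. -282.   84.]]
tape [[ 466. -268.   36.]]
holder [[ 474. -423.   32.]]
rack ends [[411. 174.  18.]]
 [[ 415. -169.   18.]]
[ 313.98396299   18.48029682 1250.92388566]
(170, 243) [ 22  84 247]
(200, 243) [ 15  77 140]
(162, 252) [ 11 139 193]
(370, 237) [ 12 130 187]
(350, 228) [ 20  49 236]
(250, 230) [ 19  64 232]
(137, 207) [ 20  10 227]
```

View pics/top1.png

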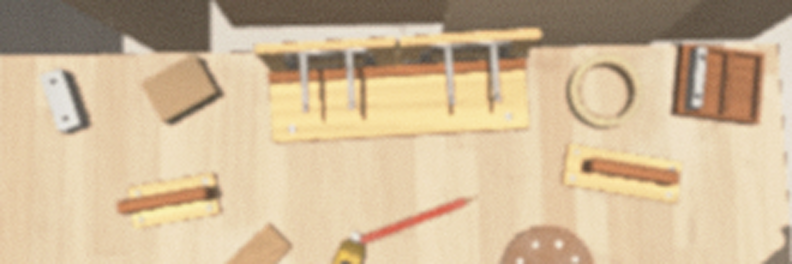

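The left push block is the short one and the right one is the long one. The holder is far right. I'll hover above the long block, which also clears the scene camera's view of the panels.

apply_moves:
  motion:
    - [[1, 1.1, 4.4, 0, 0, 0, 8.1], [1, 1.1, 4.4, 0, 0, 0, 8.1], [1, 1.1, 4.4, 0, 0, 0, 8.1], [1, 1.1, 4.4, 0, 0, 0, 8.1], [1, 1.1, 4.4, 0, 0, 0, 8.1], [1, 1.1, 4.4, 0, 0, 0, 8.1], [1, 1, 4.2, 0, 0, 0, 7.5], [1, 0, 0, 0, 0, 0, 0]]

```text
time_s: 0.9
eef_pos: [355.8, -275.2, 226.6]
tool_rot: [-3.14, -0.001, 1.434]
ft_force: [0.1, -0.2, -0.8]
opening: 91.6
grip_force: 0.0
```

```bash
python3 - <<'E'
from h import *
s=r.get_state(); print(s['time_s'],s['eef_pos'],s['tool_rot'],s['qpos'])
w=r.snapshot('wrist'); sc=r.snapshot('scene')
cv2.imwrite('pics/w1.png',w); cv2.imwrite('pics/s1.png',sc)
c=cv2.resize(sc[180:300,220:420],None,fx=2.1,fy=2.1,interpolation=cv2.INTER_CUBIC)
cv2.imwrite('pics/j1.png',np.hstack([cv2.resize(w,(378,284)),np.vstack([c,np.zeros((32,420,3),np.uint8)])]))
E
```

```text
0.9 [ 355.78603698 -275.24365931  226.6423586 ] [-3.14048343e+00 -9.83067846e-04  1.43368580e+00] [ 1.32324377  0.17320772 -0.78939904  2.02004139  0.14488182  1.00514259
  0.32605856]
```

View pics/j1.png

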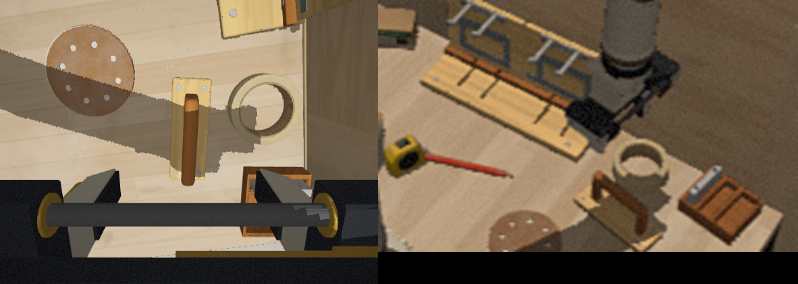

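Left is the wrist view: the long block's handle runs about (190,95)–(188,185) in the shrunk picture, with the tape to its right. Right is the scene crop: both outlines are visible but small. I'll measure the bar and enlarge the outlines.

```bash
python3 - <<'E'
from h import *
w=cv2.imread('pics/w1.png'); C=cam('wrist')
h=cv2.cvtColor(w,cv2.COLOR_BGR2HSV)
m=cv2.inRange(h,(5,120,60),(16,255,255)); m[:130]=0;m[280:]=0;m[:,:255]=0;m[:,310:]=0
cs=cv2.findContours(m,cv2.RETR_EXTERNAL,cv2.CHAIN_APPROX_NONE)[0]; c=max(cs,key=cv2.contourArea)
rc=cv2.minAreaRect(c);print(rc); P=cast(C,cv2.boxPoints(rc),80);print(P.round(1),P.mean(0))
# base: bright top z=16
m2=cv2.inRange(h,(17,70,60),(28,255,255)); m2[:105]=0;m2[280:]=0;m2[:,:245]=0;m2[:,325:]=0
ys,xs=np.nonzero(m2); print(np.percentile(xs,[1,99]),np.percentile(ys,[1,99]))
c=np.r_[tuple(k for k in cv2.findContours(m2,cv2.RETR_EXTERNAL,cv2.CHAIN_APPROX_NONE)[0] if cv2.contourArea(k)>150)]
rc=cv2.minAreaRect(c);P=cast(C,cv2.boxPoints(rc),16);print(rc,P.round(1),P.mean(0))
sc=cv2.imread('pics/s1.png')
cv2.imwrite('pics/z1.png',cv2.resize(sc[175:240,240:340],None,fx=7,fy=7,interpolation=cv2.INTER_CUBIC))
E
```

```text
((281.3443298339844, 206.42474365234375), (22.249753952026367, 135.4056396484375), 2.6025619506835938)
[[ 333.3 -351.7   80. ]
 [ 356.5 -235.3   80. ]
 [ 373.9 -238.7   80. ]
 [ 352.6 -355.5   80. ]] [ 354.06000986 -295.31469475   80.        ]
[245. 323.] [106. 263.]
((284.5, 185.0), (160.0, 79.0), 90.0) [[ 333.  -207.5   16. ]
 [ 406.4 -218.4   16. ]
 [ 387.9 -381.8   16. ]
 [ 304.8 -369.5   16. ]] [ 358.02777861 -294.30122908   16.        ]
```

View pics/z1.png

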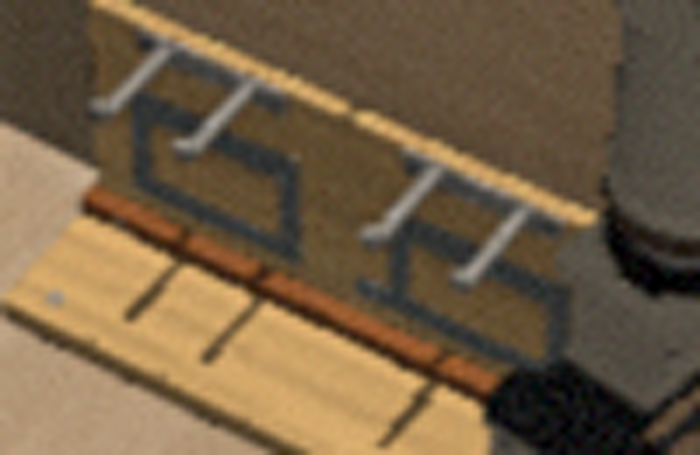

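On the right panel the painted base line runs past the handle, starting at (360,285), so that's the long block's hook. On the left panel the base ends at the handle, so that's the short one. The long bar's centre is about (354,-296) with yaw -10.4°. Grasping it now.

apply_moves:
  motion:
    - [[1, -0.1, -0.7, -4, 0, 0, -1.2], [1, -0.1, -0.7, -4, 0, 0, -1.3], [1, 0, -0.7, -4, 0, 0, 0], [0, 0, 0, -3.5, 0, 0, 0], [0, 0, 0, -1.8, 0, 0, 0], [-1, 0, 0, 0, 0, 0, 0], [-1, 0, 0, 0, 0, 0, 0], [-1, 0, 0, 0, 0, 0, 0]]
  grip_force: 35

```text
time_s: 1.8
eef_pos: [353.2, -303.5, 54.7]
tool_rot: [3.14, 0.001, 1.377]
ft_force: [-0.3, 0.1, 0.2]
opening: 56.8
grip_force: 0.0
```

apply_moves:
  motion:
    - [[-1, 0, 0, 0, 0, 0, 0], [-1, 0, 0, 0, 0, 0, 0]]

```text
time_s: 2.0
eef_pos: [353.0, -303.1, 54.8]
tool_rot: [3.14, 0.002, 1.378]
ft_force: [0.4, -0.7, -0.3]
opening: 40.4
grip_force: 0.0
```

apply_moves:
  motion:
    - [[-1, 0.1, 0.6, 0, 0, 0, 0.7], [-1, 0, 0, 0, 0, 0, 0], [-1, 0, 0, 0, 0, 0, 0], [-1, 0, 0, 0, 0, 0, 0]]

```text
time_s: 2.4
eef_pos: [353.5, -296.2, 53.7]
tool_rot: [-3.142, -0.0, 1.391]
ft_force: [0.7, 0.5, 1.2]
opening: 17.8
grip_force: 35.0
```

apply_moves:
  motion:
    - [[-1, 0, 0, 3, 0, 0, 0], [-1, 0, 0, 4.5, 0, 0, 0], [-1, 0, 0, 4.5, 0, 0, 0], [-1, 0, 2, 4, 0, 0, 2.5], [-1, -0.3, 4.5, 3.6, 0, 0, 2.8], [-1, -0.5, 5, 0, 0, 0, 3], [-1, -0.5, 5, 0, 0, 0, 2], [-1, 0, 0, 0, 0, 0, 0]]

```text
time_s: 3.2
eef_pos: [339.4, -132.3, 244.4]
tool_rot: [-3.138, 0.002, 1.578]
ft_force: [0.8, -1.1, -3.3]
opening: 17.5
grip_force: 35.0
```

apply_moves:
  motion:
    - [[-1, 0, 0, 0, 0, 0, 0], [-1, 0, 0, 0, 0, 0, 0]]

```text
time_s: 3.4
eef_pos: [340.9, -138.6, 244.9]
tool_rot: [3.141, 0.0, 1.569]
ft_force: [-0.3, 1.2, -3.1]
opening: 17.6
grip_force: 35.0
```

```bash
python3 - <<'E'
from h import *
s=r.get_state(); print(s['time_s'],s['eef_pos'],s['tool_rot'])
w=r.snapshot('wrist'); cv2.imwrite('pics/w2.png',w); np.save('c2.npy',np.r_[s['eef_pos'],s['tool_rot']])
E
```

```text
3.4 [ 340.88581397 -138.5734367   244.92270695] [3.14148470e+00 3.84256987e-04 1.56935201e+00]
```

View pics/w2.png

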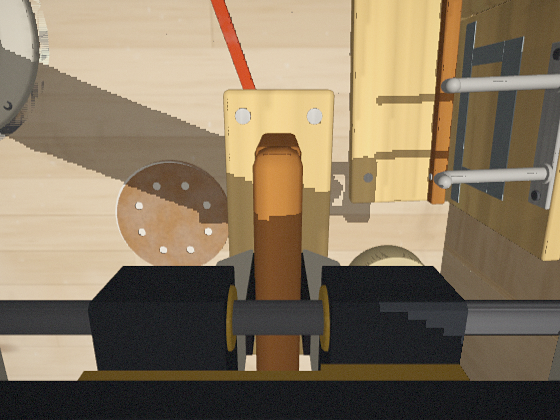

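The wrist view shows the prongs at rows ≈84 and ≈178. Their tips are at cols 443 and 436, and the block is held square.

```bash
python3 - <<'E'
from h import *
v=np.load('c2.npy'); C=cam('wrist',dict(eef_pos=v[:3],tool_rot=v[3:]))
print('axis z173',cast(C,[(480,84.5),(530,82.5),(480,178.5),(530,175)],173).round(1))
print('tips z185',cast(C,[(441,86),(434,181)],187).round(1))
print('foot corner z18',cast(C,[(350,200)],18).round(1))
print('held base corners',cast(C,[(224,92),(333,92)],244.9+19.3-73+16).round(1))
g=cv2.imread('pics/w2.png')[:,:,:].max(2); 
for r_,a in((84,400),(178,400)): print(r_,g[r_-8:r_+9,500])
E
```

```text
axis z173 [[ 456.8  -54.5  173. ]
 [ 485.4  -53.4  173. ]
 [ 465.1 -109.8  173. ]
 [ 495.6 -107.7  173. ]]
tips z185 [[ 428.6  -55.6  187. ]
 [ 431.  -108.3  187. ]]
foot corner z18 [[ 415.9 -166.    18. ]]
held base corners [[313.5 -58.7 207.2]
 [367.4 -58.8 207.2]]
84 [116 168 181 190 179 145 202 198 196 189 181 172 163 147 113  65  71]
178 [168 181 190 196 200 201 200 198 191 182 168 136  65  68  72  67  66]
```

apply_moves:
  motion:
    - [[-1, 0, 0, 0, 0, 0, 0]]

```text
time_s: 3.55
eef_pos: [341.0, -138.5, 244.8]
tool_rot: [3.142, -0.001, 1.569]
ft_force: [0.3, -0.4, -3.2]
opening: 17.5
grip_force: 35.0
```

apply_moves:
  motion:
    - [[-1, 0, 2.7, -2.7, 0, 0, 0.7], [-1, 0, 2.7, -2.7, 0, 0, 0.8], [-1, 0, 0, 0, 0, 0, 0], [-1, 3.5, 0, 0, 0, 0, 0], [-1, 2.5, 0, 0, 0, 0, 0], [-1, 0, 0, 0, 0, 0, 0], [-1, 0, 0, 0, 0, 0, 0]]

```text
time_s: 4.25
eef_pos: [401.0, -83.9, 190.6]
tool_rot: [-3.141, -0.003, 1.596]
ft_force: [0.1, 0.5, -1.9]
opening: 17.5
grip_force: 35.0
```

```bash
python3 - <<'E'
from h import *
s=r.get_state(); print(s['time_s'],s['eef_pos'],s['tool_rot'],s['ft_force'])
w=r.snapshot('wrist'); cv2.imwrite('pics/w3.png',w); np.save('c3.npy',np.r_[s['eef_pos'],s['tool_rot']])
E
```

```text
4.25 [400.9983398  -83.92001964 190.56112298] [-3.14050445e+00 -2.88756784e-03  1.59590266e+00] [ 0.06025427  0.5280453  -1.87613769]
```

View pics/w3.png

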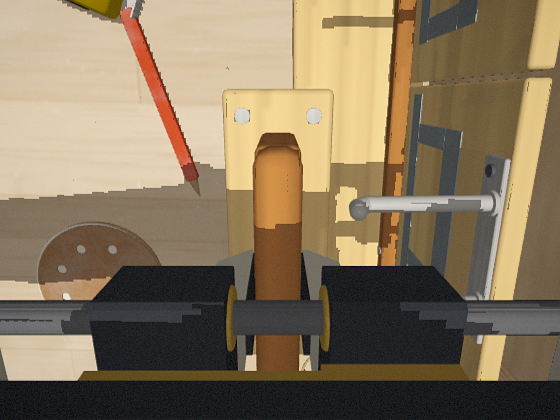

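The right-panel prong lies along row ≈205 with its tip at col ≈352. The bar is still in front of it and square.

```bash
python3 - <<'E'
from h import *
v=np.load('c3.npy'); C=cam('wrist',dict(eef_pos=v[:3],tool_rot=v[3:]))
print('prong z173',cast(C,[(400,206.5),(470,204)],173).round(1))
print('tip',cast(C,[(350,209)],185).round(1))
print('panel top front edge',cast(C,[(526,90),(507,185),(483,345)],179).round(1))
print('left panel edge',cast(C,[(543,10)],179).round(1))
E
```

```text
prong z173 [[458.5 -55.6 173. ]
 [492.  -53.5 173. ]]
tip [[432. -54. 185.]]
panel top front edge [[ 504.2   -0.8  179. ]
 [ 504.2  -42.4  179. ]
 [ 508.5 -127.9  179. ]]
left panel edge [[504.6  30.1 179. ]]
```

apply_moves:
  motion:
    - [[-1, 3, 0, 0, 0, 0, 0], [-1, 3, 0, 0, 0, 0, 0], [-1, 0, 0, 0, 0, 0, 0], [-1, 0, 0, -1.2, 0, 0, 0], [-1, 0, 0, -0.8, 0, 0, 0], [-1, 0, 0, 0, 0, 0, 0]]

```text
time_s: 4.9
eef_pos: [458.6, -84.1, 169.4]
tool_rot: [-3.138, 0.0, 1.596]
ft_force: [-0.2, -0.6, -1.5]
opening: 17.7
grip_force: 35.0
```

apply_moves:
  motion:
    - [[-1, 0.1, 0, -0.1, 0, 0, 0], [-0.35, 0, 0, 0, 0, 0, 0], [-0.35, 0, 0, 0, 0, 0, 0], [-0.35, 0, 0, 0, 0, 0, 0], [-0.35, 0, 0, 0, 0, 0, 0]]
  grip_force: 35

```text
time_s: 5.4
eef_pos: [462.2, -83.9, 170.2]
tool_rot: [3.141, 0.0, 1.596]
ft_force: [-0.1, 0.1, 0.3]
opening: 29.6
grip_force: 0.0
```

apply_moves:
  motion:
    - [[-0.35, 0, 0, 1.5, 0, 0, 0], [-0.35, 0, 0, 3, 0, 0, 0], [-0.35, 0, 0, 4, 0, 0, 0], [0, -0.5, 3, 0, 0, 0, 1], [1, -2, 5, 0, 0, 0, 1.5], [1, -2.5, 5, 0, 0, 0, 1.5], [1, -2.5, 5, 0, 0, 0, 1.5], [1, -2.5, 5, 0, 0, 0, 1.5]]

```text
time_s: 6.2
eef_pos: [370.5, 128.9, 255.5]
tool_rot: [3.141, 0.001, 1.72]
ft_force: [0.7, -0.1, 0.9]
opening: 65.2
grip_force: 0.0
```

apply_moves:
  motion:
    - [[1, -2, 5, 0, 0, 0, 1.5], [1, -1.5, 5, -1, 0, 0, 0], [1, 0, 3.5, -2, 0, 0, 0], [1, 0, 0, 0, 0, 0, 0], [1, 0, 0, 0, 0, 0, 0], [1, 0, 0, 0, 0, 0, 0]]

```text
time_s: 6.8
eef_pos: [343.6, 231.1, 234.5]
tool_rot: [-3.14, 0.002, 1.744]
ft_force: [-0.0, -0.2, -0.5]
opening: 91.7
grip_force: 0.0
```

```bash
python3 - <<'E'
from h import *
s=r.get_state(); print(s['time_s'],s['eef_pos'],s['tool_rot'],s['qpos'])
w=r.snapshot('wrist'); sc=r.snapshot('scene'); cv2.imwrite('pics/w4.png',w); np.save('c4.npy',np.r_[s['eef_pos'],s['tool_rot']])
c=cv2.resize(sc[170:260,240:340],None,fx=4,fy=4,interpolation=cv2.INTER_CUBIC)
cv2.imwrite('pics/j4.png',np.hstack([cv2.resize(w,(400,300)),c[:300]]))
E
```

```text
6.8 [343.61567226 231.0803921  234.50640574] [-3.14003909e+00  2.39890010e-03  1.74354240e+00] [ 0.6055254   0.21472517 -1.3707497   2.07569526  0.24609007  1.03874205
 -0.71521091]
```

View pics/j4.png

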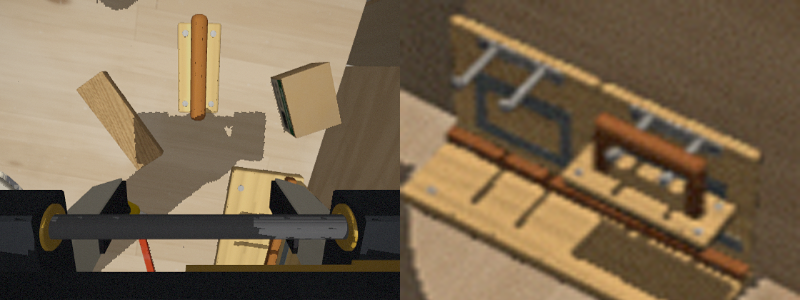

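The scene crop shows the long block hanging level on the right hook. In the wrist half, the short block's bar runs about (199,14)–(198,118) and the screw box is at right.

```bash
python3 - <<'E'
from h import *
v=np.load('c4.npy'); C=cam('wrist',dict(eef_pos=v[:3],tool_rot=v[3:])); w=cv2.imread('pics/w4.png')
h=cv2.cvtColor(w,cv2.COLOR_BGR2HSV)
m=cv2.inRange(h,(5,120,60),(16,255,255)); m[180:]=0;m[:,:255]=0;m[:,305:]=0
c=max(cv2.findContours(m,cv2.RETR_EXTERNAL,cv2.CHAIN_APPROX_NONE)[0],key=cv2.contourArea)
rc=cv2.minAreaRect(c);P=cast(C,cv2.boxPoints(rc),82);print(rc,P.round(1),P.mean(0))
E
```

```text
((278.0555725097656, 94.00043487548828), (23.110382080078125, 148.07469177246094), 0.4547188878059387) [[329.4 249.4  82. ]
 [312.  359.6  82. ]
 [329.  362.4  82. ]
 [348.3 252.5  82. ]] [329.66676389 305.98303092  82.        ]
```

apply_moves:
  motion:
    - [[1, -0.4, 2.5, -1, 0, 0, -0.5], [1, -0.5, 2.5, -2, 0, 0, 0], [1, -0.5, 2.5, -3, 0, 0, 0], [1, 0, 0, -3, 0, 0, 0], [1, 0, 0, 0, 0, 0, 0], [1, 0, 0, 0, 0, 0, 0]]

```text
time_s: 7.5
eef_pos: [330.1, 305.7, 144.8]
tool_rot: [-3.14, 0.002, 1.733]
ft_force: [-0.6, 0.6, 0.1]
opening: 91.8
grip_force: 0.0
```

apply_moves:
  motion:
    - [[1, 0, 0, -3, 0, 0, 0], [0.5, 0, 0, -3, 0, 0, 0], [0, 0, 0, -2, 0, 0, 0], [-0.5, 0, 0, -1.1, 0, 0, 0], [-1, 0, 0, 0, 0, 0, 0], [-1, 0, 0, 0, 0, 0, 0], [-1, 0, 0, 0, 0, 0, 0], [-1, 0, 0, 0, 0, 0, 0]]
  grip_force: 35

```text
time_s: 8.3
eef_pos: [329.9, 307.4, 53.9]
tool_rot: [-3.141, 0.001, 1.736]
ft_force: [0.3, -0.4, -0.3]
opening: 40.5
grip_force: 0.0
```

apply_moves:
  motion:
    - [[-1, 0, 0, 0, 0, 0, 0], [-1, 0, 0, 0, 0, 0, 0]]

```text
time_s: 8.5
eef_pos: [329.2, 307.1, 53.2]
tool_rot: [-3.14, 0.001, 1.736]
ft_force: [0.0, 0.6, -0.3]
opening: 24.3
grip_force: 0.0
```

```bash
python3 -c "
from h import *
s=r.get_state();print(s['qpos'],s['eef_pos'])"
```

```text
[-0.03937441  0.58945116 -0.93157992  2.14943032  0.71251069  0.75081997
 -1.27960384] [329.23943556 307.11722196  53.23450671]
```

apply_moves:
  motion:
    - [[-1, 0, 0, 0, 0, 0, 0], [-1, 0, 0, 0, 0, 0, 0], [-1, 0, 0, 2, 0, 0, 0], [-1, 0, 0, 4, 0, 0, 0], [-1, 0, 0, 4, 0, 0, 0], [-1, 0.5, -3, 3.9, 0, 0, -1.5], [-1, 0.5, -4, 0, 0, 0, -2], [-1, 0.5, -4, 0, 0, 0, -2]]

```text
time_s: 9.3
eef_pos: [344.2, 196.4, 192.5]
tool_rot: [-3.141, 0.002, 1.641]
ft_force: [0.3, -0.8, -3.2]
opening: 17.8
grip_force: 35.0
```

apply_moves:
  motion:
    - [[-1, 1, -4, 0, 0, 0, -2], [-1, 1, -4, 0, 0, 0, -0.5], [-1, 1, -2.5, 0, 0, 0, 0], [-1, 0, 0, 0, 0, 0, 0], [-1, 0, 0, 0, 0, 0, 0]]

```text
time_s: 9.8
eef_pos: [373.7, 91.5, 191.7]
tool_rot: [-3.139, 0.001, 1.594]
ft_force: [0.0, -0.1, -3.0]
opening: 17.6
grip_force: 35.0
```

```bash
python3 - <<'E'
from h import *
s=r.get_state(); print(s['time_s'],s['eef_pos'],s['tool_rot'],s['ft_force'],s['qpos'])
w=r.snapshot('wrist'); cv2.imwrite('pics/w5.png',w); np.save('c5.npy',np.r_[s['eef_pos'],s['tool_rot']])
E
```

```text
9.8 [373.662446    91.5177813  191.66164834] [-3.13859240e+00  1.21236245e-03  1.59449328e+00] [ 0.00613822 -0.09399909 -3.0032086 ] [ 0.91775214  0.19203587 -1.30708319  2.18481403  0.23332563  0.92270015
 -0.50402817]
```

View pics/w5.png

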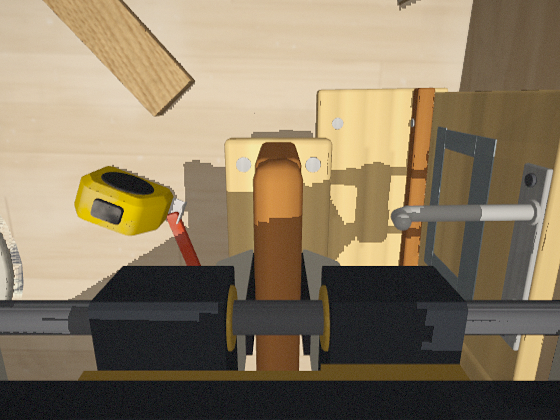

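The wrist view shows the left panel's +y prong along row ≈213 with its tip at col ≈393. The short base's far edge is at row ≈139.

```bash
python3 - <<'E'
from h import *
v=np.load('c5.npy'); C=cam('wrist',dict(eef_pos=v[:3],tool_rot=v[3:]))
print('prong',cast(C,[(440,214.5),(520,212)],173).round(1))
print('tip',cast(C,[(391,218)],185).round(1))
print('panel',cast(C,[(550,195),(523,330)],179).round(1))
print('base edge',cast(C,[(226,140),(331,140)],v[2]+19.3-73+16).round(1))
E
```

```text
prong [[451.4 115.8 173. ]
 [490.1 118.1 173. ]]
tip [[423.9 117.3 185. ]]
panel [[498.2 128.4 179. ]
 [500.8  56.1 179. ]]
base edge [[344.8 147.2 154. ]
 [398.5 148.5 154. ]]
```

apply_moves:
  motion:
    - [[-1, 2.5, -0.1, 0, 0, 0, 0], [-1, 3, 0, 0, 0, 0, 0], [-1, 2.7, 0, 0, 0, 0, 0], [-1, 0, 0, 0, 0, 0, 0], [-1, 0, 0, 0, 0, 0, 0], [-1, 0, 0, -1.2, 0, 0, 0], [-1, 0, 0, -1, 0, 0, 0], [-1, 0, 0, 0, 0, 0, 0]]

```text
time_s: 10.65
eef_pos: [454.6, 90.8, 168.6]
tool_rot: [-3.137, 0.002, 1.597]
ft_force: [0.0, 0.5, -2.2]
opening: 18.1
grip_force: 35.0
```

apply_moves:
  motion:
    - [[-1, 0.1, 0, 0, 0, 0, 0], [-0.35, 0, 0, 0, 0, 0, 0], [-0.35, 0, 0, 0, 0, 0, 0], [-0.35, 0, 0, 0, 0, 0, 0], [-0.35, 0, 0, 0, 0, 0, 0], [-0.35, 0, 0, 1.5, 0, 0, 0], [-0.35, 0, 0, 3, 0, 0, 0], [-0.35, 0, 0, 3, 0, 0, 0]]

```text
time_s: 11.45
eef_pos: [456.7, 91.5, 246.5]
tool_rot: [-3.139, 0.001, 1.598]
ft_force: [1.6, -0.8, 0.2]
opening: 29.8
grip_force: 0.0
```

apply_moves:
  motion:
    - [[0, 0, 3, 1, 0, 0, -6], [1, 0, 4.2, 0, 0, 0, -8], [1, 0, 4.2, 0, 0, 0, -8], [1, 0, 4.2, 0, 0, 0, -8], [1, 0, 4.2, 0, 0, 0, -8], [1, 0, 4.2, 0, 0, 0, -8], [1, 0, 4.2, 0, 0, 0, -8], [1, 0, 4.2, 0, 0, 0, -8]]

```text
time_s: 12.25
eef_pos: [457.1, 414.8, 256.2]
tool_rot: [-3.139, 0.001, 0.516]
ft_force: [0.6, 0.5, -0.1]
opening: 88.4
grip_force: 0.0
```

apply_moves:
  motion:
    - [[1, 0, 2, -1, 0, 0, -6], [1, 0, 0, 0, 0, 0, 0], [1, 0, 0, 0, 0, 0, 0], [1, 0, 0, 0, 0, 0, 0]]

```text
time_s: 12.65
eef_pos: [457.9, 431.7, 245.6]
tool_rot: [-3.14, 0.001, 0.416]
ft_force: [1.0, 0.9, -0.5]
opening: 91.7
grip_force: 0.0
```

```bash
python3 - <<'E'
from h import *
s=r.get_state(); print(s['time_s'],s['eef_pos'],s['tool_rot'],s['qpos'])
w=r.snapshot('wrist'); sc=r.snapshot('scene'); cv2.imwrite('pics/w6.png',w); np.save('c6.npy',np.r_[s['eef_pos'],s['tool_rot']])
c=cv2.resize(sc[170:260,240:340],None,fx=4,fy=4,interpolation=cv2.INTER_CUBIC)
cv2.imwrite('pics/j6.png',np.hstack([cv2.resize(w,(400,300)),c[:300]]))
E
```

```text
12.65 [457.92487159 431.70673094 245.64378855] [-3.13996304e+00  8.69604325e-04  4.16394039e-01] [-0.21640315  0.54017974 -0.8250203   1.57608308  0.41379347  1.20910019
 -2.27322378]
```

View pics/j6.png

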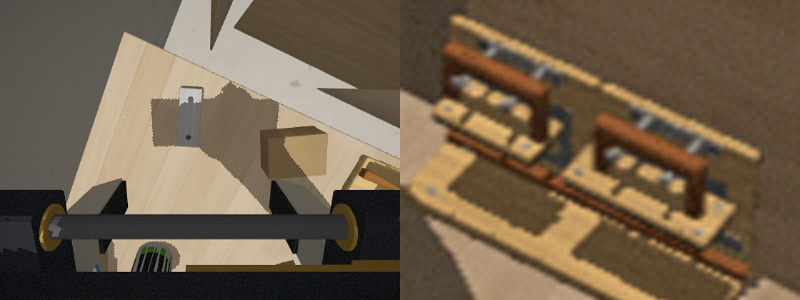

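Both blocks hang level in the scene crop. In the wrist half, the setting block's dark holes are at about (191,99) and (188,137), and the screw box is to its right.

```bash
python3 - <<'E'
from h import *
v=np.load('c6.npy'); C=cam('wrist',dict(eef_pos=v[:3],tool_rot=v[3:])); w=cv2.imread('pics/w6.png')
x0,y0=235,110; g=w[y0:215,x0:300]
h=cv2.cvtColor(g,cv2.COLOR_BGR2HSV); m=((h[...,1]<45)).astype(np.uint8)*255
m=cv2.morphologyEx(m,cv2.MORPH_CLOSE,np.ones((5,5)))
c=max(cv2.findContours(m,cv2.RETR_EXTERNAL,cv2.CHAIN_APPROX_NONE)[0],key=cv2.contourArea)+[x0,y0]
rc=cv2.minAreaRect(c); P=cast(C,cv2.boxPoints(rc),44); print(rc,P.round(1),P.mean(0))
H=cast(C,[(267,139),(263,192)],44); print('holes',H.round(1),H.mean(0), np.degrees(np.arctan2(*(H[0]-H[1])[[1,0]])))
e=cv2.resize(g,None,fx=6,fy=6,interpolation=cv2.INTER_CUBIC); cv2.imwrite('pics/z6.png',e)
E
```

```text
((265.12567138671875, 162.6118621826172), (32.271121978759766, 84.5671615600586), 3.012787342071533) [[420.6 450.5  44. ]
 [497.5 478.   44. ]
 [508.2 450.   44. ]
 [431.9 420.7  44. ]] [464.55115694 449.79506948  44.        ]
holes [[487.  457.5  44. ]
 [438.3 440.7  44. ]] [462.67791611 449.09559792  44.        ] 19.035320325684257
```

View pics/z6.png

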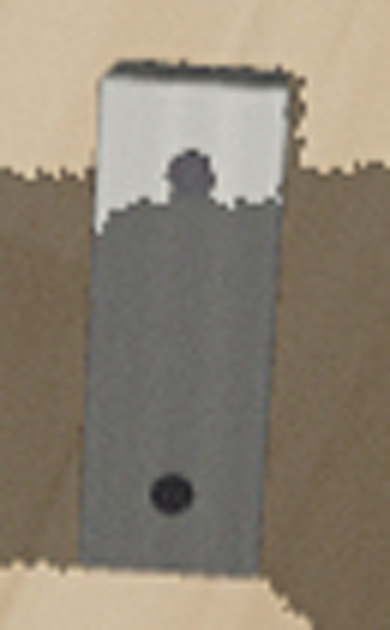

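apply_moves:
  motion:
    - [[1, 0.3, 0.9, -4, 0, 0, -2.2], [1, 0.2, 0.8, -4.5, 0, 0, -2.2], [1, 0, 0, -4.5, 0, 0, 0], [1, 0, 0, -4, 0, 0, 0], [0.5, 0, 0, -2, 0, 0, 0], [0.5, 0, 0, 0, 0, 0, 0], [0.5, 0, 0, 0, 0, 0, 0]]

```text
time_s: 13.45
eef_pos: [462.9, 449.6, 55.8]
tool_rot: [-3.139, 0.001, 0.339]
ft_force: [0.2, 0.2, 1.3]
opening: 72.8
grip_force: 0.0
```

apply_moves:
  motion:
    - [[0.2, 0, 0, -2, 0, 0, 0], [0, 0, 0, -1.2, 0, 0, 0], [-0.5, 0, 0, 0, 0, 0, 0], [-1, 0, 0, 0, 0, 0, 0], [-1, 0, 0, 0, 0, 0, 0], [-1, 0, 0, 0, 0, 0, 0], [-1, 0, 0, 0, 0, 0, 0], [-1, 0, 0, 0, 0, 0, 0]]
  grip_force: 40

```text
time_s: 14.25
eef_pos: [462.8, 450.1, 24.1]
tool_rot: [-3.14, -0.0, 0.34]
ft_force: [0.2, -2.4, 6.0]
opening: 29.7
grip_force: 40.0
```

apply_moves:
  motion:
    - [[-1, 0, 0, 2, 0, 0, 0], [-1, 0, 0, 4.5, 0, 0, 0], [-1, 0, 0, 4.8, 0, 0, 0], [-1, 0, 0, 4.8, 0, 0, 0], [-1, 0, -1, 4.8, 0, 0, 0], [-1, 0, -3, 2, 0, 0, -1], [-1, 0, -4.5, 0, 0, 0, -1.5], [-1, 0, -4.8, 0, 0, 0, -1.5]]

```text
time_s: 15.05
eef_pos: [461.5, 317.2, 253.8]
tool_rot: [-3.138, -0.001, 0.272]
ft_force: [0.8, -0.1, -2.5]
opening: 29.5
grip_force: 40.0
```

apply_moves:
  motion:
    - [[-1, 0, -4.8, 0, 0, 0, -1.5], [-1, 0, -4.8, 0, 0, 0, -1.5], [-1, 0, -4.8, 0, 0, 0, -1.5], [-1, 0, -4.8, 0, 0, 0, -1.5], [-1, 0, -4.8, 0, 0, 0, -1.5], [-1, 0, -4.8, 0, 0, 0, -1.5], [-1, 0, -4.8, 0, 0, 0, -1.5], [-1, 0, -4.8, 0, 0, 0, -1.5]]

```text
time_s: 15.85
eef_pos: [461.7, -68.3, 253.0]
tool_rot: [-3.14, -0.0, 0.061]
ft_force: [1.2, 0.0, -2.1]
opening: 29.9
grip_force: 40.0
```

apply_moves:
  motion:
    - [[-1, -1, -4.8, 0, 0, 0, -1.5], [-1, -1, -4.8, 0, 0, 0, -1.5], [-1, -1, -4.8, 0, 0, 0, -1.5], [-1, -1, -4.8, 0, 0, 0, -1.5], [-1, -1, -4.8, 0, 0, 0, -1.5], [-1, -1, -4.8, 0, 0, 0, -1], [-1, 0, -4.8, 0, 0, 0, 0], [-1, 0, 0, 0, 0, 0, 0]]

```text
time_s: 16.65
eef_pos: [399.3, -410.6, 252.2]
tool_rot: [3.14, 0.001, -0.097]
ft_force: [-1.5, 0.5, -2.8]
opening: 29.7
grip_force: 40.0
```

apply_moves:
  motion:
    - [[-1, 0, -2, 0, 0, 0, 0], [-1, 0, 0, 0, 0, 0, 0], [-1, 0, 0, 0, 0, 0, 0], [-1, 0, 0, 0, 0, 0, 0]]

```text
time_s: 17.05
eef_pos: [402.7, -421.4, 252.2]
tool_rot: [-3.139, 0.001, -0.086]
ft_force: [-0.5, 0.3, -2.5]
opening: 29.9
grip_force: 40.0
```

```bash
python3 - <<'E'
from h import *
s=r.get_state(); print(s['time_s'],s['eef_pos'],s['tool_rot'],s['qpos'])
w=r.snapshot('wrist'); cv2.imwrite('pics/w7.png',w); np.save('c7.npy',np.r_[s['eef_pos'],s['tool_rot']])
E
```

```text
17.05 [ 402.66731177 -421.42127133  252.22639013] [-3.13869568e+00  1.08910546e-03 -8.60321571e-02] [ 1.05572584  0.34909473 -0.36936304  1.69620579  0.13542411  1.12432105
 -1.00908665]
```

View pics/w7.png

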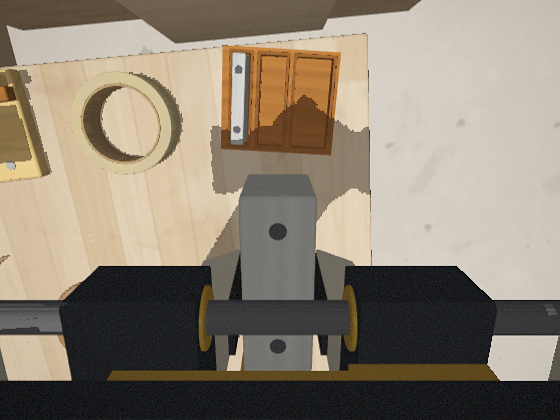

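The wrist view shows:
- The holder's corners are at about (223,46), (340,53), (331,154) and (222,148).
- The thin block is in the left slot, and the wide slot is on the right.
- The held block's holes are at (278,231) and (278,345).

With this I've already viewed more pictures than the limit of 10, so from here I'll work numerically only.

```bash
cat > hold.py <<'E'
from h import *
import sys
def holder(w,C,box):
    x0,y0,x1,y1=box; g=w[y0:y1,x0:x1]; h=cv2.cvtColor(g,cv2.COLOR_BGR2HSV)
    m=cv2.inRange(h,(3,125,25),(17,255,255)); m=cv2.morphologyEx(m,cv2.MORPH_OPEN,np.ones((3,3))); m=cv2.morphologyEx(m,cv2.MORPH_CLOSE,np.ones((25,25)))
    c=max(cv2.findContours(m,cv2.RETR_EXTERNAL,cv2.CHAIN_APPROX_NONE)[0],key=cv2.contourArea)+[x0,y0]
    p=c[:,0].astype(float); q=cast(C,p,32)[:,:2].astype(np.float32)
    rc=cv2.minAreaRect(q); B=cv2.boxPoints(rc); print(c.min(0),c.max(0),rc,B.round(1))
    k=cv2.approxPolyDP(c,0.04*cv2.arcLength(c,True),True)[:,0]; print('corners',k.tolist(),cast(C,k,32)[:,:2].round(1).tolist())
E
python3 - <<'E'
from hold import *
v=np.load('c7.npy'); C=cam('wrist',dict(eef_pos=v[:3],tool_rot=v[3:])); w=cv2.imread('pics/w7.png')
holder(w,C,(205,35,360,168))
H=cast(C,[(278,231),(278,345)],272.2);print(H.round(1),H.mean(0)-v[:3],np.degrees(v[5]))
h=cv2.cvtColor(w,cv2.COLOR_BGR2HSV); print([h[y,x].tolist() for x,y in[(228,100),(255,100),(310,80),(310,130),(338,60),(350,100),(215,100)]])
E
```

```text
[[221  35]] [[340 154]] ((477.05963134765625, -427.35382080078125), (109.66413879394531, 105.54337310791016), 81.6281967163086) [[ 416.9 -473.9]
 [ 521.3 -489.3]
 [ 537.3 -380.8]
 [ 432.8 -365.4]]
corners [[223, 35], [221, 147], [330, 154], [340, 53]] [[535.4, -380.9], [433.9, -365.9], [417.7, -473.6], [510.7, -487.2]]
[[ 428.5 -423.   272.2]
 [ 376.9 -418.6  272.2]] [ 0.03903523  0.64899828 19.97360987] -4.929279504897481
[[14, 168, 155], [14, 167, 166], [16, 180, 186], [13, 175, 108], [16, 175, 187], [19, 46, 226], [17, 44, 225]]
```

apply_moves:
  motion:
    - [[-1, 0, -1.5, -3, 0, 0, -1.5], [-1, -0.3, -1.5, -4, 0, 0, -2], [-1, 0, 0, -3, 0, 0, 0], [-1, 0, 0, 0, 0, 0, 0], [-1, 0, 0, 0, 0, 0, 0], [-1, 0, 0, 0, 0, 0, 0]]

```text
time_s: 17.7
eef_pos: [401.0, -453.4, 154.3]
tool_rot: [-3.141, -0.002, -0.148]
ft_force: [-0.9, -0.3, -1.8]
opening: 29.4
grip_force: 40.0
```

```bash
python3 - <<'E'
from hold import *
s=r.get_state(); print(s['time_s'],s['eef_pos'],s['tool_rot'])
w=r.snapshot('wrist'); cv2.imwrite('pics/w8.png',w); v=np.r_[s['eef_pos'],s['tool_rot']]; np.save('c8.npy',v)
C=cam('wrist',s)
a=np.radians(-8.4)
def hp(x,y,z): return np.array([472.5+x*np.cos(a)-y*np.sin(a),-426.3+x*np.sin(a)+y*np.cos(a),z])
print('pred corners',proj(C,[hp(x,y,32) for x,y in[(-48,-55),(48,-55),(48,55),(-48,55)]]).round(0).tolist())
h=cv2.cvtColor(w,cv2.COLOR_BGR2HSV)
# along holder y at several x; sample V,S on z=32
for x in(-30,-15,0,20):
    ys=np.arange(-64,-4,2); p=proj(C,[hp(x,y,32) for y in ys]).astype(int)
    print(x,p[0],[(int(y),int(h[q[1],q[0]][2])) for y,q in zip(ys,p) if 0<=q[1]<420 and 0<=q[0]<560])
for y in(-45,-32,-20,7):
    xs=np.arange(-56,57,2); p=proj(C,[hp(x,y,32) for x in xs]).astype(int)
    print(y,[(int(x),int(h[q[1],q[0]][1]),int(h[q[1],q[0]][2])) for x,q in zip(xs,p) if (abs(x)>34) and 0<=q[1]<420])
E
```

```text
17.7 [ 400.95553209 -453.37088792  154.33550225] [-3.14137283e+00 -1.79437803e-03 -1.47556744e-01]
pred corners [[302.0, 175.0], [305.0, 36.0], [143.0, 36.0], [156.0, 175.0]]
-30 [314 150] [(-64, 146), (-62, 148), (-60, 143), (-58, 143), (-56, 145), (-54, 102), (-52, 97), (-50, 103), (-48, 108), (-46, 113), (-44, 108), (-42, 107), (-40, 106), (-38, 107), (-36, 110), (-34, 109), (-32, 109), (-30, 112), (-28, 110), (-26, 110), (-24, 110), (-22, 110), (-20, 109), (-18, 110), (-16, 80), (-14, 99), (-12, 107), (-10, 103), (-8, 96), (-6, 113)]
-15 [315 130] [(-64, 142), (-62, 144), (-60, 145), (-58, 145), (-56, 145), (-54, 109), (-52, 101), (-50, 97), (-48, 102), (-46, 104), (-44, 106), (-42, 107), (-40, 107), (-38, 105), (-36, 109), (-34, 104), (-32, 109), (-30, 106), (-28, 109), (-26, 116), (-24, 192), (-22, 193), (-20, 191), (-18, 193), (-16, 77), (-14, 160), (-12, 177), (-10, 197), (-8, 164), (-6, 191)]
0 [316 108] [(-64, 225), (-62, 229), (-60, 135), (-58, 146), (-56, 125), (-54, 110), (-52, 100), (-50, 85), (-48, 108), (-46, 110), (-44, 119), (-42, 193), (-40, 192), (-38, 193), (-36,
[... 1266 characters left out ...]
(-56, 18, 101), (-54, 7, 104), (-52, 3, 100), (-50, 8, 102), (-48, 87, 108), (-46, 185, 106), (-44, 165, 105), (-42, 178, 90), (-40, 180, 92), (-38, 177, 111), (-36, 175, 111), (36, 172, 194), (38, 172, 193), (40, 161, 109), (42, 174, 161), (44, 173, 171), (46, 174, 204), (48, 55, 226), (50, 48, 229), (52, 45, 228), (54, 46, 221), (56, 83, 98)]
7 [(-56, 69, 145), (-54, 59, 143), (-52, 72, 139), (-50, 63, 142), (-48, 192, 106), (-46, 169, 104), (-44, 153, 105), (-42, 148, 93), (-40, 173, 93), (-38, 190, 110), (-36, 169, 113), (36, 165, 196), (38, 174, 194), (40, 151, 93), (42, 180, 160), (44, 168, 170), (46, 171, 206), (48, 58, 219), (50, 53, 216), (52, 73, 102), (54, 77, 106), (56, 76, 107)]
```

The predicted corners match the image to about 1 mm. The wide slot's centre is (467.8,-458), yaw -8.4°.

apply_moves:
  motion:
    - [[-1, 2.3, -0.2, -2, 0, 0, 0], [-1, 2.3, -0.2, -3, 0, 0, 0], [-1, 2.1, -0.1, -3, 0, 0, 0], [-1, 0, 0, 0, 0, 0, 0], [-1, 0, 0, 0, 0, 0, 0], [-1, 0, 0, 0, 0, 0, 0]]

```text
time_s: 18.35
eef_pos: [466.4, -459.4, 74.1]
tool_rot: [3.141, -0.001, -0.149]
ft_force: [0.1, -0.6, -2.3]
opening: 29.3
grip_force: 40.0
```

apply_moves:
  motion:
    - [[-1, 0.1, 0.1, -1, 0, 0, 0], [-1, 0, 0, -1, 0, 0, 0], [-1, 0, 0, -0.5, 0, 0, 0], [-1, 0, 0, -0.5, 0, 0, 0], [-1, 0, 0, 0, 0, 0, 0]]

```text
time_s: 18.85
eef_pos: [466.5, -456.8, 40.9]
tool_rot: [-3.139, 0.003, -0.149]
ft_force: [-0.3, 0.8, -2.2]
opening: 29.3
grip_force: 40.0
```

apply_moves:
  motion:
    - [[-1, 0, 0, -0.3, 0, 0, 0], [-1, 0, 0, -0.2, 0, 0, 0], [-1, 0, 0, 0, 0, 0, 0]]

```text
time_s: 19.15
eef_pos: [467.1, -457.0, 36.7]
tool_rot: [-3.139, 0.001, -0.149]
ft_force: [0.1, -0.1, -2.0]
opening: 29.2
grip_force: 40.0
```

Nearly down. I'll lower it slightly, open part way (keeping clear of the thin block) and rise.

apply_moves:
  motion:
    - [[-1, 0, 0, -0.1, 0, 0, 0], [-0.8, 0, 0, 0, 0, 0, 0], [0, 0, 0, 0, 0, 0, 0], [0, 0, 0, 0, 0, 0, 0], [0, 0, 0, 0, 0, 0, 0], [0, 0, 0, 2, 0, 0, 0], [0, 0, 0, 4, 0, 0, 0], [0, 0, 0, 4, 0, 0, 0]]

```text
time_s: 19.95
eef_pos: [466.7, -456.6, 136.4]
tool_rot: [-3.138, 0.003, -0.149]
ft_force: [1.8, -0.4, -0.1]
opening: 45.9
grip_force: 0.0
```

apply_moves:
  motion:
    - [[0, -2, 0, 4, 0, 0, 0], [0, -4, 0, 2, 0, 0, 0], [0, 0, 0, 0, 0, 0, 0], [0, 0, 0, 0, 0, 0, 0]]

```text
time_s: 20.35
eef_pos: [406.4, -458.1, 197.1]
tool_rot: [-3.141, 0.0, -0.151]
ft_force: [0.7, 1.1, -1.2]
opening: 46.3
grip_force: 0.0
```

```bash
python3 - <<'E'
from h import *
s=r.get_state(); print(s['time_s'],s['eef_pos'],s['tool_rot'])
w=r.snapshot('wrist'); cv2.imwrite('pics/w9.png',w); C=cam('wrist',s)
a=np.radians(-8.4)
def hp(x,y,z): return np.array([472.5+x*np.cos(a)-y*np.sin(a),-426.3+x*np.sin(a)+y*np.cos(a),z])
B=proj(C,[hp(x,y,56) for x,y in[(-40,-47),(40,-47),(40,-17),(-40,-17)]]); print(B.round(0).tolist())
h=cv2.cvtColor(w,cv2.COLOR_BGR2HSV)
lo=np.maximum((B.min(0)-15).astype(int),0); hi=(B.max(0)+15).astype(int)
m=cv2.inRange(h[lo[1]:hi[1],lo[0]:hi[0]],(0,0,60),(180,60,255))
m=cv2.morphologyEx(m,cv2.MORPH_CLOSE,np.ones((9,9))); 
for c in sorted(cv2.findContours(m,cv2.RETR_EXTERNAL,cv2.CHAIN_APPROX_NONE)[0],key=cv2.contourArea)[-2:]:
    rc=cv2.minAreaRect(cast(C,(c[:,0]+lo).astype(float),56)[:,:2].astype(np.float32)); print(cv2.contourArea(c),rc)
print('target',hp(0,-32,56))
for n in((16),): 
    g=cv2.inRange(h,(0,0,0),(180,80,75))[lo[1]:hi[1],lo[0]:hi[0]]
    for c in cv2.findContours(g,cv2.RETR_EXTERNAL,cv2.CHAIN_APPROX_NONE)[0]:
        if 15<cv2.contourArea(c)<400: q=np.array(cv2.minEnclosingCircle(c)[0])+lo; print('hole?',cv2.contourArea(c),q,cast(C,q,56).round(1))
E
```

```text
20.35 [ 406.40112621 -458.0958581   197.124077  ] [-3.14129307e+00  8.95329698e-05 -1.51104605e-01]
[[286.0, 167.0], [286.0, 60.0], [246.0, 60.0], [248.0, 168.0]]
440.5 ((515.7811889648438, -462.6186828613281), (47.69825744628906, 4.751438140869141), 81.33258056640625)
4795.5 ((462.49224853515625, -461.6827697753906), (42.547935485839844, 93.40950012207031), 82.31245422363281)
target [ 467.82534309 -457.95671465   56.        ]
hole? 45.0 [264.875 151.5  ] [[ 441.1 -452.3   56. ]]
```

The block's front hole is about 2 mm from where it should be when seated, and it went down to the floor without resistance. Both push blocks looked level in the last scene view, so I'm handing in.

```bash
python3 -c "
from station import r
print(r.close_job())"
```

```text
the job is handed in; nothing more can be done
None
```

The job is handed in at about 20 s with no verdict returned: both push blocks hang on their own outlined hooks (last scene view), and the setting block is in the wide slot by arm height and one hole position; I viewed 12 pictures, over the limit of 10.

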